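Find the socket that fits the nut

ROBOT

A 6-joint arm with a two-finger parallel gripper is mounted at the origin on a cart in front of the work surface, level with it; the furniture and walls round the work are solid. World frame = base frame: x ahead of the robot, y to its left, z up, the work surface at z = 0. Lengths are in m, angles in rad, forces in N, time in s.
With the tool pointing down it reaches from about 0.35 to 0.975 m from the base axis. Payload 4.9 kg.
Tool frame: the origin (TCP) lies at the very end of the fingers, on their centre line; the grasp point (between the pads) lies 19 mm behind it; z points along the fingers, y is the line along which they close (so a half turn about z gives the same grasp; the last joint's range is limited). The gripper opens to 85 mm and grips with 20 to 120 N. Pads are 22 mm wide; open, the fingers measure 114 mm over their backs; the gripper's body (76 mm by 85 mm) begins 54 mm behind the grasp point. The pads swing forward as they close: fully open they stand 13 mm farther back than shut.
Start: joints at [-1.306, 0.053, 1.613, -0, 1.476, -0.119], TCP at [0.234, -0.58, 0.231] pointing down, gripper open.
Joint ranges: [-3.01, 3.01], [-1.01, 2.22], [0.06, 2.58], [-1.02, 4.17], [0.09, 2.62], [-3.14, 3.14]. Speed limits (rad/s): [2.57, 2.57, 3.14, 3.14, 3.14, 3.14].

INTERFACE

Orientations are given as a rotation vector (axis times angle).
In Python, from station import ctrl, imaging gives the robot as it stands.
- The arm moves only by the tool play_rows, never from a script. Its argument "series" is a list of rows, each a list of 3 entries, a list of its own where there are three numbers: the opening, from 0 (shut) to 1 (fully open), then the shift along the tool's x, y, z each as a share of 0.05 m, from -1 to 1, then the turn, a rotation vector about the tool's x, y, z each as a share of 8 degrees, from -1 to 1. In form: [[grip, [dx, dy, dz], [ax, ay, az]], ...]. A call has 1 to 8 rows; each row shifts and turns the commanded pose from where the row before left it, along the tool's axes as they then stand; what a row does not reach is not made up. A row lasts 1/8 s, in which the tool goes at most 62.5 mm and 10.7 degrees, less where a joint would pass 70% of its speed; a pose out of reach is approached as far as the arm can. A call with a number of a shift or a turn outside -1 to 1 is refused whole. A call with a gripper value outside its range is refused whole. The fingers move at their own pace and stop on an object; "force" is the grip in N (left out, the last holds). Time passes only in rows, so rows that do not move let the fingers close. It gives the time, the measured TCP pose, the force, the opening and the grip force at its end, in the units of the state.
- ctrl.get_obs(): the state, without advancing time (a new reading comes with each control period).
- imaging.get_image(name): name is "scene" or "top" or "wrist"; returns a dict with "color" (384x512x3 uint8, blue, green, red), "fx", "fy", "cx", "cy" (pixels), "extrinsics" (4x4, takes a point from world to camera coordinates); the wrist camera has in their place "hand_eye" (4x4, takes a point from camera to tool coordinates, whose origin is the TCP and whose axes are the flange's). Camera axes: x right, y down, z forward; pixel columns grow to the right and rows downward; lengths in m; the calibration is good to about 2 mm. The wrist camera is an equidistant fisheye: a pixel r from the principal point sees the ray r / f radians off the axis. A picture is of the moment at which its call begins: read the wrist's pose just before it. There is no depth.
- ctrl.finish_job(): hands the job in; it is judged then, once.
The state is a dict: "t": time; "q": joint angles; "dq": joint speeds; "effort": joint torques, N m; "tool_pos": TCP position; "tool_rot": TCP orientation; "contact_force": force on the tool from outside, world axes, zero at the start; "wrist_torque": the same for the moment, N m; "opening": finger opening in m; "grip_force": force on a finger pad.
Only numpy, scipy, OpenCV 4.12 (cv2) and the standard library are available. Lean on these libraries where they do the work, as an engineer would, in place of code of your own. Each camera call takes 0.05 s, during which the arm holds its last target. There are 200 camera calls.

TASK

One of the three hexagonal sockets standing in the orange carrier fits the rusty nut on the grey plate: try them on the nut, and stand each one that does not fit back upright in a well of the carrier. Push the one that fits straight down over the nut until it meets the plate, and finish while still gripping it there; the program ends holding the socket. Every socket that is not on the nut must be standing in the carrier at the end, and the loose tools and parts round about stay where they are.

Things in the scene. Friction and masses are not known exactly. Their poses are not given: they have to be found in the camera images.
- socket_1_mid (a point): centre (half-way up) of a loose hexagonal steel socket, ~0.3 kg, 40 mm across outer flats, 64 mm tall: hex body to 56 mm, then a round collar 32 mm wide. z up, x through two opposite corners. Its hex opening, 25 mm deep, faces down, corners as outside. All three look alike outside; one fits the nut (1 mm play all round), two are too small and stay on top of it, 13 mm higher. Which one fits is not told.
- socket_2_mid (a point): centre (half-way up) of a loose hexagonal steel socket, ~0.3 kg, 40 mm across outer flats, 64 mm tall: hex body to 56 mm, then a round collar 32 mm wide. z up, x through two opposite corners. Its hex opening, 25 mm deep, faces down, corners as outside. All three look alike outside; one fits the nut (1 mm play all round), two are too small and stay on top of it, 13 mm higher. Which one fits is not told.
- socket_3_mid (a point): centre (half-way up) of a loose hexagonal steel socket, ~0.3 kg, 40 mm across outer flats, 64 mm tall: hex body to 56 mm, then a round collar 32 mm wide. z up, x through two opposite corners. Its hex opening, 25 mm deep, faces down, corners as outside. All three look alike outside; one fits the nut (1 mm play all round), two are too small and stay on top of it, 13 mm higher. Which one fits is not told.
- nut_base (a point): point on the nut's axis at the plate's top face, 12 mm above the bench. The rusty hex nut on it is 24 mm across flats, 28 over corners, 13 mm high; the stud rises 5 mm above the nut. z up, x through two opposite corners. The fitting socket, corners over the nut's corners (within 10 deg, any of six ways), goes down until it lies on the plate, its centre 32 mm above this point.
- plate: grey plate 130 mm square, 12 mm thick, fixed to the bench, origin under its centre, axes along its sides. The nut stands at its middle, fixed, and does not turn. Four bolt heads 5 mm high, 50 mm off centre both ways.
- well_1 (a point): the centre of the floor, 4 mm above the bench, of one of the three square wells of the orange carrier; 56 mm square, 12 mm deep, the rim 16 mm above the bench. Axes as the carrier's: the row of wells runs along y, 90 mm apart.
- well_2 (a point): the centre of the floor, 4 mm above the bench, of one of the three square wells of the orange carrier; 56 mm square, 12 mm deep, the rim 16 mm above the bench. Axes as the carrier's: the row of wells runs along y, 90 mm apart.
- well_3 (a point): the centre of the floor, 4 mm above the bench, of one of the three square wells of the orange carrier; 56 mm square, 12 mm deep, the rim 16 mm above the bench. Axes as the carrier's: the row of wells runs along y, 90 mm apart.
- carrier: the orange carrier, fixed to the bench, 84 x 276 x 16 mm, three square wells in a row along its y axis; origin at the centre of its underside.
- pipe_offcut: dark tube offcut standing on end, 42 mm across, 60 mm tall, origin under its centre. A bystander: leave it where it is.
- tin_of_nuts: cut-down tin with nuts in it, 70 mm across, 58 mm tall, origin under its centre. A bystander: leave it where it is.
- centre_punch: steel centre punch lying down, 116 mm long along its y, 14 mm thick, origin under its centre. A bystander: leave it where it is.
- chisel: chisel with an orange handle lying down, 200 mm long along its y, 24 mm thick, origin under its centre. A bystander: leave it where it is.
There are look-alikes about, which are no part of the job. What is shaped like the part that bears socket_2_mid but pink or yellow is not meant.

How it is judged:
At the end, for the whole second after the job is handed in: one socket (only the fitting one can) gripped (over 3 N), upright within 0.08 rad, underside within 4 mm of the plate and 5 mm of the nut's axis; each other socket upright within 0.1 rad on the floor of a well, within 13 mm of its centre ((((horizontal distance between socket_1_mid and nut_base below 0.005 m and z of socket_1_mid in the frame of nut_base below 0.036 m and angle between socket_1_mid's own z axis and vertical below 0.08 rad and contact force between the fingers and socket_1 above 3 N) and ((horizontal distance between socket_2_mid and well_1 below 0.013 m or horizontal distance between socket_2_mid and well_2 below 0.013 m or horizontal distance between socket_2_mid and well_3 below 0.013 m) and angle between socket_2_mid's own z axis and vertical below 0.1 rad and height (world z) of socket_2_mid below 0.042 m) and ((horizontal distance between socket_3_mid and well_1 below 0.013 m or horizontal distance between socket_3_mid and well_2 below 0.013 m or horizontal distance between socket_3_mid and well_3 below 0.013 m) and angle between socket_3_mid's own z axis and vertical below 0.1 rad and height (world z) of socket_3_mid below 0.042 m)) or ((horizontal distance between socket_2_mid and nut_base below 0.005 m and z of socket_2_mid in the frame of nut_base below 0.036 m and angle between socket_2_mid's own z axis and vertical below 0.08 rad and contact force between the fingers and socket_2 above 3 N) and ((horizontal distance between socket_1_mid and well_1 below 0.013 m or horizontal distance between socket_1_mid and well_2 below 0.013 m or horizontal distance between socket_1_mid and well_3 below 0.013 m) and angle between socket_1_mid's own z axis and vertical below 0.1 rad and height (world z) of socket_1_mid below 0.042 m) and ((horizontal distance between socket_3_mid and well_1 below 0.013 m or horizontal distance between socket_3_mid and well_2 below 0.013 m or horizontal distance between socket_3_mid and well_3 below 0.013 m) and angle between socket_3_mid's own z axis and vertical below 0.1 rad and height (world z) of socket_3_mid below 0.042 m)) or ((horizontal distance between socket_3_mid and nut_base below 0.005 m and z of socket_3_mid in the frame of nut_base below 0.036 m and angle between socket_3_mid's own z axis and vertical below 0.08 rad and contact force between the fingers and socket_3 above 3 N) and ((horizontal distance between socket_1_mid and well_1 below 0.013 m or horizontal distance between socket_1_mid and well_2 below 0.013 m or horizontal distance between socket_1_mid and well_3 below 0.013 m) and angle between socket_1_mid's own z axis and vertical below 0.1 rad and height (world z) of socket_1_mid below 0.042 m) and ((horizontal distance between socket_2_mid and well_1 below 0.013 m or horizontal distance between socket_2_mid and well_2 below 0.013 m or horizontal distance between socket_2_mid and well_3 below 0.013 m) and angle between socket_2_mid's own z axis and vertical below 0.1 rad and height (world z) of socket_2_mid below 0.042 m)))); the arm keeps its last pose, push and grip.
It fails at once if the tube offcut is disturbed: moved more than 30 mm (distance of pipe_offcut from where it was at the start of the episode above 0.03 m).
It fails at once if the tin of nuts is disturbed: moved more than 30 mm (distance of tin_of_nuts from where it was at the start of the episode above 0.03 m).
It fails at once if the centre punch is disturbed: moved more than 30 mm (distance of centre_punch from where it was at the start of the episode above 0.03 m).
It fails at once if the chisel is disturbed: moved more than 30 mm (distance of chisel from where it was at the start of the episode above 0.03 m).
It also fails if it takes over 72 s, if anything falls off the work surface, if the arm or the gripper's body presses on something with over 40 N, if the wrist force passes 120 N, or if a joint passes its speed limit or range.

## Working session

There is one attempt and no reset: what is moved stays moved. The work goes in short steps, Python scripts to look and compute and a tool call to move; the robot and the scene stay as the last step left them, time stands still between calls to the robot, and variables do not carry over. Pictures are saved under pics/ and viewed, at most 10 in all, crops included, and the job is handed in when it is done.

Besides the shell and the picture viewer there is one more tool, called after ">>>" as name(argument=value, ...) on one line, values as JSON. play_rows: Moves the arm, as the interface text tells. Shift numbers are shares of 0.05 m and turn numbers shares of 8 degrees, none past 1 either way. Its arguments: {"type":"object","properties":{"series":{"type":"array"},"force":{"type":"number"}},"required":["series"]}

```bash
mkdir -p pics; python3 - <<'E'
from station import ctrl, imaging
import cv2,numpy as np
o=ctrl.get_obs();print({k:np.round(v,3).tolist() for k,v in o.items()})
for n in("scene","top","wrist"):
    d=imaging.get_image(n);cv2.imwrite(f"pics/{n}0.png",d["color"])
    print(n,d["fx"],d["fy"],d["cx"],d["cy"],np.round(d.get("extrinsics",d.get("hand_eye")),4).tolist())
E
```

```text
{'t': 0.0, 'q': [-1.306, 0.053, 1.614, 0.0, 1.476, -0.119], 'dq': [0.0, 0.0, -0.001, 0.001, 0.001, 0.0], 'effort': [0.0, -39.369, -37.017, -0.0, 0.007, -0.0], 'tool_pos': [0.234, -0.579, 0.23], 'tool_rot': [-3.082, -0.599, 0.0], 'contact_force': [0.63, 0.448, -0.1], 'wrist_torque': [0.004, 0.019, -0.037], 'grip_force': 0.0, 'opening': 0.085}
scene 499.5443808302406 499.5443808302406 254.72226881079357 191.23463497682081 [[-0.9666, -0.2564, -0.0016, 0.5417], [-0.2175, 0.8232, -0.5244, 0.217], [0.1358, -0.5065, -0.8515, 1.2801], [0.0, 0.0, 0.0, 1.0]]
top 494.08502346690335 494.08502346690335 252.7692482216053 185.15953895545283 [[-0.0225, -0.9997, 0.0102, -0.0694], [-0.9811, 0.0201, -0.1925, 0.5951], [0.1922, -0.0144, -0.9812, 1.5643], [0.0, 0.0, 0.0, 1.0]]
wrist 297.3186396354542 297.3186396354542 250.91276753461358 191.57021740211644 [[0.0011, -0.9502, -0.3118, 0.0822], [1.0, 0.0008, 0.0012, 0.0008], [-0.0009, -0.3118, 0.9502, -0.1425], [0.0, 0.0, 0.0, 1.0]]
```

View pics/top0.png

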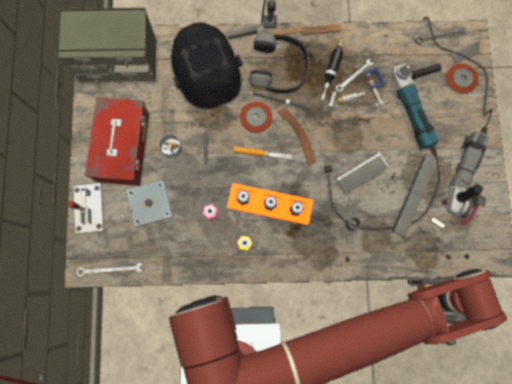

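View pics/scene0.png

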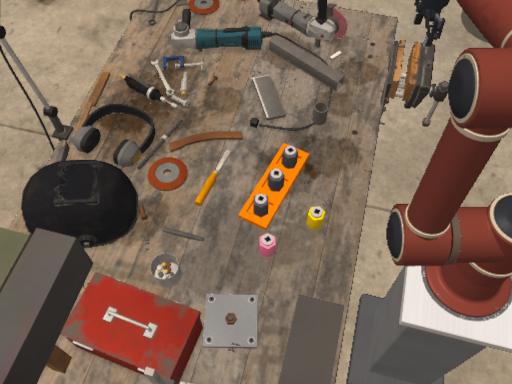

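The top view shows the orange carrier at (270,203). The dark sockets in it are at (244,197), (270,202) and (297,208). The grey plate with the rusty nut is at (149,203), and the tube offcut is near (328,170). Things that could be taken for a socket are the pink one (210,211) and the yellow one (245,243), both ruled out by the task, the tube offcut, and the tin (171,146). I choose the three dark ones in the carrier. The scene view agrees: sockets at (289,155), (276,179), (261,204) and nut at (231,319).

```bash
cat > h.py <<'E'
from station import ctrl, imaging
import cv2,numpy as np
from scipy.spatial.transform import Rotation as R
def ray(d,uv,T=None):
    """origin, direction in world; T = tool pose 4x4 for the wrist camera"""
    uv=np.array(uv,float); p=(uv-[d["cx"],d["cy"]])/[d["fx"],d["fy"]]
    if T is None:
        E=np.linalg.inv(d["extrinsics"]); v=np.r_[p,1]
    else:
        E=T@d["hand_eye"]; r=np.linalg.norm(p); v=np.r_[p/max(r,1e-9)*np.sin(r),np.cos(r)]
    return E[:3,3],E[:3,:3]@v
def onz(d,uv,z,T=None):
    o,v=ray(d,uv,T); return (o+v*(z-o[2])/v[2])[:2]
def toolT(o):
    T=np.eye(4);T[:3,:3]=R.from_rotvec(o["tool_rot"]).as_matrix();T[:3,3]=o["tool_pos"];return T
def wrist():
    o=ctrl.get_obs();return imaging.get_image("wrist"),toolT(o)
def togo(o,dw):
    """world displacement -> rows in tool axes (shares of 0.05)"""
    return np.round(R.from_rotvec(o["tool_rot"]).inv().apply(dw)/0.05,3)
def proj(d,P,T=None):
    E=d["extrinsics"] if T is None else np.linalg.inv(T@d["hand_eye"])
    p=E[:3,:3]@np.array(P)+E[:3,3]
    if T is None: q=p[:2]/p[2]
    else: q=p[:2]/np.linalg.norm(p[:2])*np.arctan2(np.linalg.norm(p[:2]),p[2])
    return q*[d["fx"],d["fy"]]+[d["cx"],d["cy"]]
E
python3 - <<'E'
from h import *
d=imaging.get_image("top");s=imaging.get_image("scene")
for im,n in((d,"top"),(s,"scene")):
    h=cv2.cvtColor(im["color"],cv2.COLOR_BGR2HSV)
    m=cv2.inRange(h,(8,200,180),(22,255,255))
    cs=sorted(cv2.findContours(m,0,2)[0],key=cv2.contourArea)
    c=cs[-1];b=cv2.boxPoints(cv2.minAreaRect(c))
    print(n,"carrier box",[onz(im,p,.016).round(3).tolist() for p in b])
for a in((244,197),(270,202),(297,208)):print("sock",onz(d,a,.068).round(3))
for a in((289,149),(276,173),(261,198)):print("sock s",onz(s,a,.068).round(3))
print("nut",onz(d,(149,203),.03).round(3),onz(s,(231,317),.03).round(3))
for n,a in dict(pink=(210,211),yel=(245,243),tin=(171,146),chis=(262,152),clamp=(88,207),box=(120,180),tube=(328,170),punch=(206,150)).items():print(n,onz(d,a,.03).round(3))
print("block",[onz(s,a,.0).round(3).tolist() for a in((300,297),(343,302),(335,380))])
a=cv2.resize(d["color"][165:260,125:325],None,fx=4,fy=4,interpolation=2)
b=cv2.resize(s["color"][130:350,180:340],None,fx=2.2,fy=2.2,interpolation=2)
cv2.imwrite("pics/crop1.png",a)
E
```

```text
top carrier box [[0.529, 0.001], [0.612, -0.019], [0.547, -0.283], [0.464, -0.261]]
scene carrier box [[0.611, -0.014], [0.553, -0.3], [0.466, -0.264], [0.531, 0.013]]
sock [ 0.553 -0.053]
sock [ 0.535 -0.137]
sock [ 0.513 -0.223]
sock s [ 0.521 -0.227]
sock s [ 0.537 -0.139]
sock s [ 0.557 -0.051]
nut [0.546 0.262] [0.549 0.266]
pink [0.515 0.061]
yel [ 0.407 -0.053]
tin [0.74  0.191]
chis [ 0.713 -0.116]
clamp [0.537 0.463]
box [0.626 0.36 ]
tube [ 0.646 -0.337]
punch [0.723 0.073]
block [[0.4, 0.164], [0.293, 0.149], [0.28, 0.337]]
```

View pics/crop1.png

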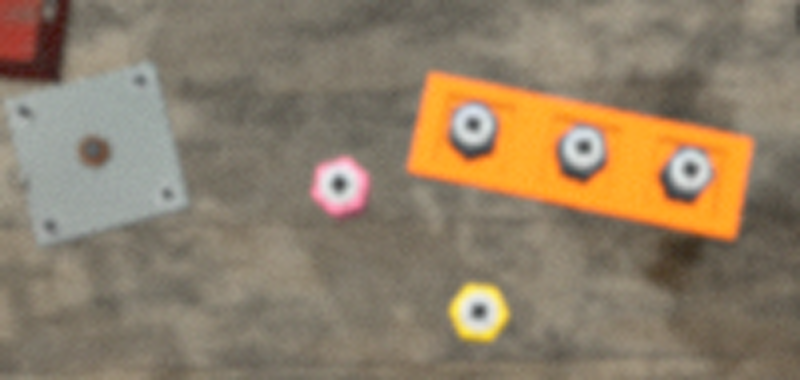

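The crop confirms three dark-steel sockets in the carrier. The pink (340,184) and yellow (480,312) ones stand outside it, and the plate with the rusty nut is at (93,150). Next I move the wrist camera over the carrier.

>>> play_rows(series=[[1,[0.75,-0.49,0],[0,0,0]],[1,[0.75,-0.49,0],[0,0,0]],[1,[0.75,-0.49,0],[0,0,0]],[1,[0.75,-0.49,0],[0,0,0]],[1,[0.75,-0.49,0],[0,0,0]],[1,[0.75,-0.49,0],[0,0,0]],[1,[0.75,-0.49,0],[0,0,0]],[1,[0.75,-0.49,0],[0,0,0]]])

```text
t: 1.25
tool_pos: [0.4394, -0.2841, 0.2313]
tool_rot: [3.084, 0.599, 0.0]
contact_force: [1.0, -0.6, 0.4]
opening: 0.0858
grip_force: 0.0
```

>>> play_rows(series=[[1,[0.75,-0.49,0],[0,0,0]],[1,[0.75,-0.49,0],[0,0,0]],[1,[0.75,-0.49,0],[0,0,0]],[1,[0.75,-0.49,0],[0,0,0]],[1,[0,0,0],[0,0,0]],[1,[0,0,0],[0,0,0]]])

```text
t: 2.0
tool_pos: [0.541, -0.1386, 0.2311]
tool_rot: [3.084, 0.6, -0.001]
contact_force: [-0.5, 0.1, -0.4]
opening: 0.0855
grip_force: 0.0
```

```bash
python3 - <<'E'
from h import *
o=ctrl.get_obs();print(o["t"],o["tool_pos"].round(3) if hasattr(o["tool_pos"],"round") else o["tool_pos"],o["tool_rot"])
d,T=wrist();cv2.imwrite("pics/w1.png",d["color"])
for P in((.56,-.053,.068),(.538,-.14,.068),(.516,-.227,.068)):print(proj(d,P,T).round(0))
E
```

```text
2.0 [ 0.541 -0.139  0.231] [ 3.08369210e+00  5.99582196e-01 -9.47914855e-04]
[181. 130.]
[250. 178.]
[313. 223.]
```

View pics/w1.png

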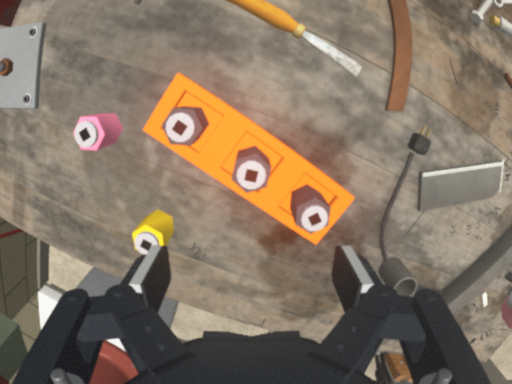

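The wrist view shows three dark sockets: collars at (182,126), (250,173) and (314,216). Pink is at (95,132), yellow at (150,240), the nut at the left edge (5,67). I now rectify the sockets to the plane of their shoulders to read their yaw.

```bash
cat >> h.py <<'E'
def rectify(d,T,c,z,half=.04,n=266):
    """top-down patch: columns = world x, rows (downward) = -y"""
    g=np.linspace(-half,half,n); X,Y=np.meshgrid(c[0]+g,c[1]-g)
    uv=np.array([proj(d,(x,y,z),T) for x,y in zip(X.ravel(),Y.ravel())],np.float32).reshape(n,n,2)
    return cv2.remap(d["color"],uv,None,cv2.INTER_CUBIC)
E
python3 - <<'E'
from h import *
d,T=wrist();ims=[]
cs=[onz(d,a,.068,T) for a in((182,126),(250,173),(314,216))]
for c in cs:
    print(c.round(4))
    im=rectify(d,T,c,.060)
    h=cv2.cvtColor(im,cv2.COLOR_BGR2HSV); 
    for a in range(0,180,30): pass
    cv2.circle(im,(133,133),2,(0,255,0),-1); ims.append(im)
cv2.imwrite("pics/r1.png",np.hstack(ims))
E
```

```text
[ 0.5641 -0.0533]
[ 0.5432 -0.1382]
[ 0.5241 -0.2241]
```

View pics/r1.png

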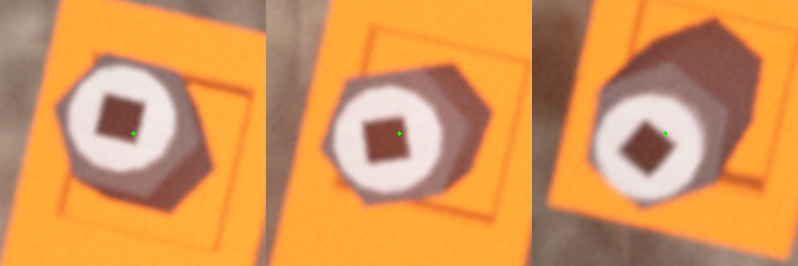

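The rectified patches show each socket's collar and square drive hole. The drive edges run along a corner direction at about -11°, +8° and 15° (mod 60). I measure these exactly.

```bash
cat >> h.py <<'E'
def collar(d,T,c,z=.068,half=.03,n=400):
    """collar centre (world) and drive-square angle mod 90 (deg) near c"""
    im=rectify(d,T,c,z,half,n); h=cv2.cvtColor(im,cv2.COLOR_BGR2HSV)
    m=cv2.inRange(h,(0,0,150),(180,70,255))
    k=max(cv2.findContours(m,0,2)[0],key=cv2.contourArea)
    (x,y),r=cv2.minEnclosingCircle(cv2.convexHull(k)); s=2*half/(n-1)
    mm=cv2.moments(cv2.convexHull(k));x,y=mm["m10"]/mm["m00"],mm["m01"]/mm["m00"]
    q=np.zeros_like(m);cv2.drawContours(q,[k],-1,255,-1);q=cv2.bitwise_and(q,cv2.bitwise_not(m));
    q=max(cv2.findContours(cv2.morphologyEx(q,2,np.ones((5,5))),0,2)[0],key=cv2.contourArea)
    (w,v),sz,a=cv2.minAreaRect(q)
    return np.array([c[0]-half+x*s,c[1]+half-y*s]),(-a)%90,2*r*s*1000,np.array(sz)*s*1000
E
python3 - <<'E'
from h import *
d,T=wrist();o=ctrl.get_obs();Rm=T[:3,:3]
print("tool x deg",np.degrees(np.arctan2(Rm[1,0],Rm[0,0])),"y",np.degrees(np.arctan2(Rm[1,1],Rm[0,1])),"q",o["q"].round(2))
for c in((.56,-.053),(.54,-.14),(.518,-.225)):
    r=collar(d,T,c);r=collar(d,T,r[0]);print(r[0].round(4),r[1:])
E
```

```text
tool x deg 21.920567240688417 y -68.0794316279602 q [-0.39 -0.11  1.77 -0.    1.48  0.8 ]
[ 0.5633 -0.0514] (76.23921585083008, 40.43535046111372, array([11.4492947, 11.3866981]))
[ 0.5417 -0.1392] (8.5836181640625, 36.268565242451835, array([11.61197175, 11.94863226]))
[ 0.5233 -0.2227] (49.57392501831055, 40.61963074189379, array([11.32855408, 11.21832138]))
```

>>> play_rows(series=[[0.75,[0.355,-0.484,0.467],[0,0,0]],[0.75,[0.355,-0.484,0.467],[0,0,0]],[0.75,[0.355,-0.484,0.467],[0,0,0]],[0.75,[0,0,0],[0,0,-0.78]],[0.75,[0,0,0],[0,0,-0.78]],[0.75,[0,0,0],[0,0,-0.78]],[0.75,[0,0,0],[0,0,-0.78]],[0.75,[0,0,0],[0,0,0]]], force=40)

```text
t: 3.15
tool_pos: [0.5632, -0.052, 0.1613]
tool_rot: [2.883, 1.247, 0.0]
contact_force: [-0.5, -0.3, -0.1]
opening: 0.0644
grip_force: 0.0
```

```bash
sed -i 's/return np.array(\[c\[0\]-half+x\*s,c\[1\]+half-y\*s\])/return np.array([c[0]-half+w*s,c[1]+half-v*s])/' h.py
cat >> h.py <<'E'
def yaw(T): return np.degrees(np.arctan2(T[1,0],T[0,0])),np.degrees(np.arctan2(T[1,1],T[0,1]))
def local(T,P):
    """point in tool axes, shares of 0.05"""
    return (np.linalg.inv(T)@np.r_[P,1])[:3]/0.05
E
python3 - <<'E'
from h import *
d,T=wrist();print(yaw(T),T[:3,3])
r=collar(d,T,(.563,-.052));r=collar(d,T,r[0]);print(r[0].round(4),r[1:])
print("shares to TCP there at grasp z=.043:",local(T,(*r[0],.043-.019)))
E
```

```text
(np.float64(46.79421487128894), np.float64(-43.20578491580798)) [ 0.56317701 -0.05202661  0.1613118 ]
[ 0.5618 -0.0505] (75.96375560760498, 39.07608376409774, array([11.85324418, 12.07207357]))
shares to TCP there at grasp z=.043: [ 0.00432253 -0.0414076   2.74623133]
```

>>> play_rows(series=[[0.75,[0,-0.04,0.6],[0,0,0.1]],[0.75,[0,0,0.7],[0,0,0]],[0.75,[0,0,0.7],[0,0,0]],[0.75,[0,0,0.7],[0,0,0]],[0.75,[0,0,0.05],[0,0,0]],[0.75,[0,0,0],[0,0,0]]])

```text
t: 3.95
tool_pos: [0.5626, -0.0501, 0.0248]
tool_rot: [2.89, 1.23, 0.002]
contact_force: [-1.0, 0.6, 0.7]
opening: 0.0639
grip_force: 0.0
```

>>> play_rows(series=[[0,[0,0,0],[0,0,0]],[0,[0,0,0],[0,0,0]],[0,[0,0,0],[0,0,0]],[0,[0,0,0],[0,0,0]],[0,[0,0,0],[0,0,0]],[0,[0,0,0],[0,0,0]]], force=60)

```text
t: 4.7
tool_pos: [0.5634, -0.0499, 0.0261]
tool_rot: [2.889, 1.231, 0.004]
contact_force: [-1.9, 1.1, 6.9]
opening: 0.0393
grip_force: 62.2
```

>>> play_rows(series=[[0,[0,0,-0.7],[0,0,0]],[0,[0,0,-0.9],[0,0,0]],[0,[0,0,-0.9],[0,0,0]],[0,[0.45,-0.76,0],[0,0,0]],[0,[0.45,-0.76,0],[0,0,0]],[0,[0.45,-0.76,0],[0,0,0]],[0,[0.45,-0.76,0],[0,0,0]],[0,[0.45,-0.76,0],[0,0,0]]])

```text
t: 5.7
tool_pos: [0.5018, 0.1641, 0.1482]
tool_rot: [2.89, 1.231, -0.001]
contact_force: [1.2, -0.1, -3.3]
opening: 0.0393
grip_force: 61.8
```

>>> play_rows(series=[[0,[0.45,-0.76,0],[0,0,0]],[0,[0,0,0],[0,0,0]],[0,[0,0,0],[0,0,0]]])

```text
t: 6.08
tool_pos: [0.4907, 0.2052, 0.1483]
tool_rot: [2.889, 1.232, -0.001]
contact_force: [-0.5, -0.5, -4.1]
opening: 0.039
grip_force: 61.9
```

```bash
python3 - <<'E'
from h import *
d,T=wrist();print(yaw(T),T[:3,3]);cv2.imwrite("pics/w2.png",d["color"])
print(proj(d,(.548,.264,.025),T))
im=rectify(d,T,(.548,.264),.025,.03,400)
cv2.imwrite("pics/r2.png",np.hstack([cv2.resize(d["color"],None,fx=.78,fy=.78),cv2.copyMakeBorder(im,0,0,0,0,0)[:299+0,:][:299]] ) if 0 else im)
a=cv2.resize(d["color"],(533,400));cv2.imwrite("pics/r2.png",np.hstack([a,cv2.resize(rectify(d,T,(.548,.264),.025,.03,260),(260,400))[:, :]])[:, :793])
E
```

```text
(np.float64(46.17415086720652), np.float64(-43.82583723649539)) [0.49071962 0.20521307 0.14831244]
[249.53384604  96.59617951]
```

View pics/r2.png

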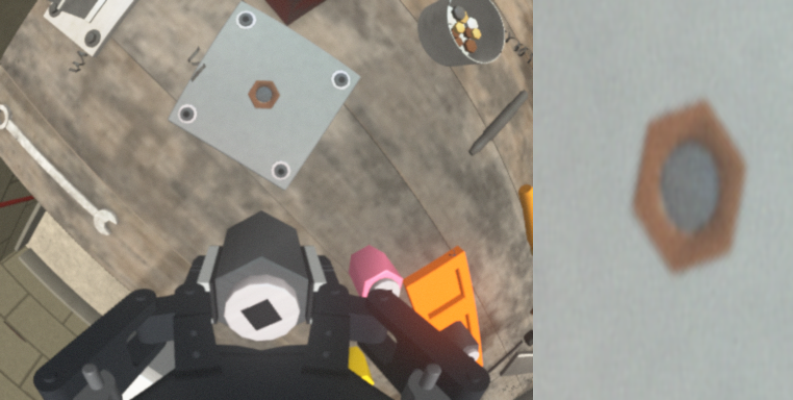

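The socket is held, with its collar at (262,312) in the picture. The nut is seen clearly on the plate at (263,94). I measure the nut's centre and yaw, and the socket in the gripper.

```bash
cat >> h.py <<'E'
def nut(d,T,c=(.548,.264),z=.025,half=.03,n=400):
    for _ in range(2):
        im=rectify(d,T,c,z,half,n);h=cv2.cvtColor(im,cv2.COLOR_BGR2HSV)
        m=cv2.inRange(h,(0,90,40),(20,255,220))
        k=cv2.convexHull(max(cv2.findContours(m,0,2)[0],key=cv2.contourArea))
        q=np.zeros_like(m);cv2.drawContours(q,[k],-1,255,-1)
        ys,xs=np.nonzero(q);s=2*half/(n-1);cx,cy=xs.mean(),ys.mean()
        c=np.array([c[0]-half+cx*s,c[1]+half-cy*s])
    p=(xs-cx)-1j*(ys-cy);a=np.degrees(np.angle((p**6).sum()))/6%60
    return c,a,len(xs)*s*s*1e6
E
python3 - <<'E'
from h import *
d,T=wrist()
c,a,A=nut(d,T);print("nut",c.round(4),a,A,"(hex area 499)")
zt=T[2,3]+.042
r=collar(d,T,T[:2,3],zt);print("held collar - tcp tool axes mm",(local(T,(*r[0],zt))*50).round(2),r[1:])
E
```

```text
nut [0.5539 0.2661] 14.030078203342272 417.1858216970998 (hex area 499)
held collar - tcp tool axes mm [ -1.33   1.74 -42.  ] (75.96375560760498, 42.43069526844455, array([12.6191459, 12.6920898]))
```

>>> play_rows(series=[[0,[0.42,0.76,0],[0,0,0]],[0,[0,0,0],[0,0,-0.87]],[0,[0,0,0],[0,0,-0.87]],[0,[0,0,0],[0,0,-0.87]],[0,[0,0,0],[0,0,-0.87]],[0,[0,0,0],[0,0,0]],[0,[0,0,0],[0,0,0]]])

```text
t: 7.05
tool_pos: [0.5332, 0.1937, 0.1487]
tool_rot: [2.512, 1.887, -0.0]
contact_force: [0.6, 0.1, -3.9]
opening: 0.0397
grip_force: 62.4
```

```bash
cat > chk.py <<'E'
from h import *
d,T=wrist();print("t",ctrl.get_obs()["t"],"yaw",yaw(T)[0],"tcp",T[:3,3].round(4))
c,a,A=nut(d,T,(.552,.266));print("nut",c.round(4),"hex",a,A)
zt=T[2,3]+.042
r=collar(d,T,T[:2,3],zt)
ln,lc=local(T,(*c,.025)),local(T,(*r[0],zt))
print("nut tool mm",(ln*50).round(2),"collar tool mm",(lc*50).round(2),"shares to go",(ln-lc)[:2].round(3),r[1])
E
python3 chk.py
```

```text
t 7.1 yaw 73.83278768251233 tcp [0.5332 0.1937 0.1487]
nut [0.554  0.2659] hex 14.503171357560872 416.846627847815
nut tool mm [ 7.5210e+01 -1.0000e-01  1.2366e+02] collar tool mm [ -2.23   2.23 -42.  ] shares to go [ 1.549 -0.047] 13.626998901367188
```

```bash
python3 - <<'E'
from h import *
d,T=wrist();zt=T[2,3]+.042
g=cv2.cvtColor(d["color"],cv2.COLOR_BGR2GRAY)[270:330,210:295]
for th in(190,205,220):
    m=(g>th).astype(np.uint8);k=max(cv2.findContours(m,0,2)[0],key=cv2.contourArea)
    x,y,w,hh=cv2.boundingRect(k);(e,f),ax,_=cv2.fitEllipse(cv2.convexHull(k))
    p=(e+210,f+270);print(th,(x+210,y+270,w,hh),np.round(p,1),(local(T,(*onz(d,p,zt,T),zt))*50).round(2))
    W=[onz(d,q,zt,T) for q in((x+210,f+270),(x+w+210,f+270),(e+210,y+270),(e+210,y+hh+270))];print(np.linalg.norm(W[0]-W[1]),np.linalg.norm(W[2]-W[3]))
E
```

```text
190 (216, 272, 74, 58) [254.1 301.3] [ -1.66   3.59 -42.  ]
0.031829773693633545 0.03306926844011898
205 (216, 272, 73, 58) [253.8 301.2] [ -1.61   3.45 -42.  ]
0.03138697478873105 0.03306869342751797
220 (217, 273, 70, 57) [254.  301.6] [ -1.82   3.54 -42.  ]
0.03010725462527144 0.03257928951800432
```

```bash
python3 - <<'E'
from h import *
d,T=wrist();zt=T[2,3]+.042
print(d["cx"],np.round(d["hand_eye"],4).tolist(),np.round(T,4).tolist())
o,v=ray(d,(253.,301),T);print(o,v,proj(d,T@np.array([0,0,-.042,1])[:, None] if 0 else (T@np.array([0,0,-.042,1]))[:3],T), proj(d,(T@np.array([0,0,-.022+.0,1]))[:3],T))
g=d["color"].copy();cv2.imwrite("pics/c3.png",cv2.resize(g[220:350,170:340],None,fx=4,fy=4,interpolation=2))
E
```

```text
250.91276753461358 [[0.0011, -0.9499, -0.3127, 0.0808], [1.0, 0.0008, 0.0013, 0.002], [-0.001, -0.3127, 0.9499, -0.1425], [0.0, 0.0, 0.0, 1.0]] [[0.2774, 0.9608, -0.0, 0.5331], [0.9608, -0.2774, -0.0, 0.194], [-0.0, -0.0, -1.0, 0.1487], [0.0, 0.0, 0.0, 1.0]]
[0.55743683 0.27106698 0.29123419] [-0.16767388 -0.61094359 -0.77371403] [245.67995079 298.3098059 ] [246.26191231 272.60407207]
```

View pics/c3.png

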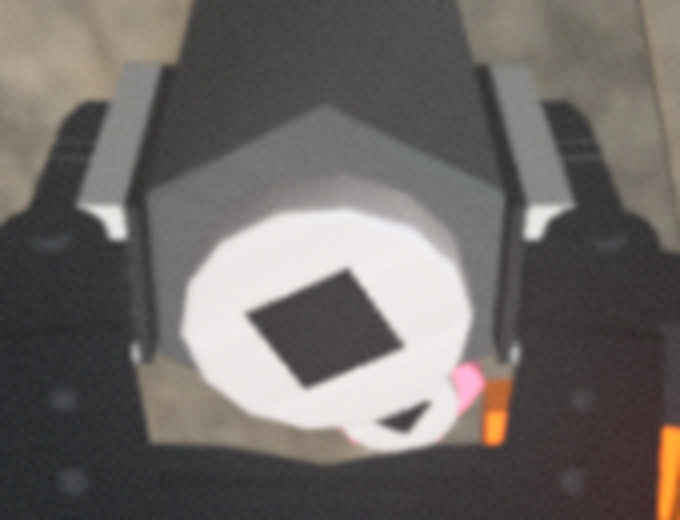

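The crop shows the held socket: hex corner straight up the image at (325,105), collar centred near crop (326,325), so pixel (251.5,301.5). The pads sit squarely on the flats. The reported hand-eye varies by 1–2 mm between calls, so I average and use differences within one image.

```bash
cat > chk2.py <<'E'
from h import *
import sys
px=eval(sys.argv[1]) if len(sys.argv)>1 else (251.5,301.5)
o=ctrl.get_obs();L=[]
for i in range(6):
    d,T=wrist();zt=T[2,3]+.042
    c,a,A=nut(d,T,(.552,.266));ln=local(T,(*c,.025))*50;lc=local(T,(*onz(d,px,zt,T),zt))*50
    L.append([*ln[:2],*lc[:2],*(d["hand_eye"][:2,3]*1000),a,*(c*1000)])
L=np.array(L);print("yaw",yaw(T)[0],T[:3,3].round(4));print(L.round(2));m=L.mean(0);print(m.round(2),"diff mm",(m[:2]-m[2:4]).round(2))
E
python3 chk2.py
```

```text
yaw 73.98161285643693 [0.533  0.1944 0.1488]
[[ 7.4890e+01  2.3000e-01 -1.7800e+00  2.4700e+00  8.0780e+01  2.0300e+00
   1.3820e+01  5.5400e+02  2.6602e+02]
 [ 7.4780e+01  3.0000e-01 -1.7900e+00  2.4700e+00  8.0780e+01  2.0300e+00
   1.4190e+01  5.5399e+02  2.6601e+02]
 [ 7.4720e+01  3.4000e-01 -1.7900e+00  2.4700e+00  8.0780e+01  2.0300e+00
   1.4320e+01  5.5398e+02  2.6602e+02]
 [ 7.4750e+01  4.0000e-01 -1.7900e+00  2.4800e+00  8.0780e+01  2.0300e+00
   1.4080e+01  5.5401e+02  2.6608e+02]
 [ 7.4690e+01  3.9000e-01 -1.7900e+00  2.4800e+00  8.0780e+01  2.0300e+00
   1.4000e+01  5.5397e+02  2.6606e+02]
 [ 7.4670e+01  4.7000e-01 -1.7900e+00  2.4800e+00  8.0780e+01  2.0300e+00
   1.4000e+01  5.5403e+02  2.6604e+02]]
[ 7.4750e+01  3.5000e-01 -1.7900e+00  2.4700e+00  8.0780e+01  2.0300e+00
  1.4070e+01  5.5400e+02  2.6604e+02] diff mm [76.54 -2.12]
```

>>> play_rows(series=[[0,[0,0,0],[0,0,1]],[0,[0,0,0],[0,0,1]],[0,[0,0,0],[0,0,1]],[0,[0,0,0],[0,0,1]],[0,[0,0,0],[0,0,1]],[0,[0,0,0],[0,0,1]],[0,[0,0,0],[0,0,0]],[0,[0,0,0],[0,0,0]]])

```text
t: 8.5
tool_pos: [0.533, 0.1944, 0.1487]
tool_rot: [-3.06, -0.709, 0.0]
contact_force: [0.6, -0.6, -4.2]
opening: 0.0389
grip_force: 62.4
```

```bash
python3 chk2.py
```

```text
yaw 26.020379475507433 [0.533  0.1944 0.1487]
[[ 5.0680e+01 -5.4290e+01 -3.3000e-01  1.3600e+00  8.2090e+01  9.3000e-01
   1.3670e+01  5.5458e+02  2.6544e+02]
 [ 5.0600e+01 -5.4350e+01 -3.3000e-01  1.3600e+00  8.2090e+01  9.3000e-01
   1.3910e+01  5.5453e+02  2.6543e+02]
 [ 5.0620e+01 -5.4410e+01 -3.3000e-01  1.3600e+00  8.2090e+01  9.3000e-01
   1.3560e+01  5.5455e+02  2.6547e+02]
 [ 5.0630e+01 -5.4420e+01 -3.3000e-01  1.3600e+00  8.2100e+01  9.3000e-01
   1.4280e+01  5.5456e+02  2.6550e+02]
 [ 5.0620e+01 -5.4410e+01 -3.3000e-01  1.3600e+00  8.2100e+01  9.3000e-01
   1.3950e+01  5.5458e+02  2.6546e+02]
 [ 5.0610e+01 -5.4420e+01 -3.3000e-01  1.3600e+00  8.2100e+01  9.3000e-01
   1.3780e+01  5.5457e+02  2.6546e+02]]
[ 5.0630e+01 -5.4390e+01 -3.3000e-01  1.3600e+00  8.2090e+01  9.3000e-01
  1.3860e+01  5.5456e+02  2.6546e+02] diff mm [ 50.96 -55.75]
```

>>> play_rows(series=[[0,[0,0,0],[0,0,-1]],[0,[0,0,0],[0,0,-1]],[0,[0,0,0],[0,0,-1]],[0,[0,0,0],[0,0,-1]],[0,[0,0,0],[0,0,-1]],[0,[0,0,0],[0,0,-1]],[0,[0.76,-0.01,0],[0,0,0]],[0,[0.76,-0.01,0],[0,0,0]]])

```text
t: 9.8
tool_pos: [0.5534, 0.2682, 0.1489]
tool_rot: [2.51, 1.889, 0.001]
contact_force: [0.6, 0.9, -3.3]
opening: 0.0391
grip_force: 62.4
```

>>> play_rows(series=[[0,[0,0,0.6],[0,0,0]],[0,[0,0,0.6],[0,0,0]],[0,[0,0,0.55],[0,0,0]],[0,[0,0,0],[0,0,0]],[0,[0,0,0],[0,0,0]]])

```text
t: 10.42
tool_pos: [0.5538, 0.2679, 0.0625]
tool_rot: [2.509, 1.89, 0.003]
contact_force: [-0.2, -0.3, -3.7]
opening: 0.039
grip_force: 62.2
```

>>> play_rows(series=[[0,[0,-0.02,0.08],[0,0,0]],[0,[0,0,0.08],[0,0,0]],[0,[0,0,0.06],[0,0,0]],[0,[0,0,0.05],[0,0,0]],[0,[0,0,0.05],[0,0,0]],[0,[0,0,0.05],[0,0,0]],[0,[0,0,0],[0,0,0]]])

```text
t: 11.3
tool_pos: [0.5519, 0.2679, 0.0425]
tool_rot: [-2.509, -1.89, 0.001]
contact_force: [0.0, 0.3, -4.3]
opening: 0.0392
grip_force: 62.3
```

>>> play_rows(series=[[0,[0,0,0.05],[0,0,0]],[0,[0,0,0.05],[0,0,0]],[0,[0,0,0],[0,0,0]]])

```text
t: 11.68
tool_pos: [0.5518, 0.2679, 0.0374]
tool_rot: [-2.509, -1.89, 0.001]
contact_force: [0.1, 0.1, -3.7]
opening: 0.0393
grip_force: 62.4
```

>>> play_rows(series=[[0,[0,0,0.05],[0,0,0]],[0,[0,0,0.05],[0,0,0]],[0,[0,0,0.05],[0,0,0]],[0,[0,0,0],[0,0,0]],[0,[0,0,0],[0,0,0]]])

```text
t: 12.3
tool_pos: [0.5523, 0.2681, 0.0341]
tool_rot: [-2.509, -1.891, 0.002]
contact_force: [-10.4, -4.3, 17.0]
opening: 0.0392
grip_force: 65.0
```

```bash
python3 - <<'E'
from h import *
o=ctrl.get_obs();print(o["tool_pos"],o["contact_force"],o["wrist_torque"],o["grip_force"])
s=imaging.get_image("scene");w=imaging.get_image("wrist")
a=cv2.resize(s["color"][255:375,160:300],(467,400),interpolation=2);b=cv2.resize(w["color"][200:350,190:315],(333,400),interpolation=2)
cv2.imwrite("pics/on1.png",np.hstack([a,b]))
E
```

```text
[0.55225336 0.26805933 0.03406808] [-10.35535739  -4.3285713   17.0438053 ] [-0.6718611   1.77351345 -0.00402232] 64.95948505032317
```

View pics/on1.png

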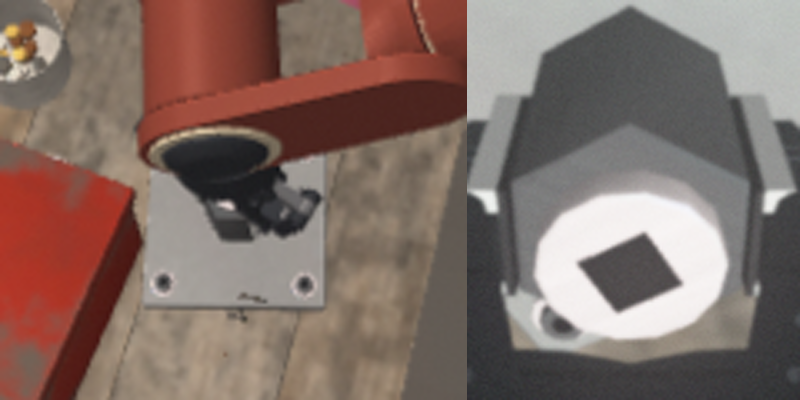

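The first socket went down over the nut with no force until TCP z 0.034. That puts its underside at the plate (0.012), 13 mm below where a non-fitting one would stop, and there it met firm contact. The pictures show it upright and square in the pads over the plate's middle. The other two sockets were never touched.

```bash
python3 - <<'E'
from h import *
print(ctrl.finish_job())
E
```

```text
the job is handed in; nothing more can be done
None
```

The first socket I tried fits: it is pushed down over the nut to the plate and still gripped, the other two stand untouched in the carrier, and I have handed the job in (no verdict was returned).

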